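# Shut off and bleed the air of a jammed filling machine

### The arm

A 7-joint arm with a two-finger parallel gripper is mounted at the origin on the work surface. World frame = base frame: x ahead of the robot, y to its left, z up, the work surface at z = 0. Lengths are in m, angles in rad, forces in N, time in s.
With the tool pointing down it reaches from about 0.425 to 0.875 m from the base axis. Payload 9.9 kg.
Tool frame: the origin (TCP) lies midway between the tips of the shut fingers; the grasp point (between the pads) lies 19 mm behind it; y points along the fingers, x is the direction in which the jaws open and shut, and the axes are right-handed (so a half turn about y gives the same grasp; the last joint's range is limited). The gripper opens to 85 mm and grips with 20 to 120 N. Pads are 22 mm wide; open, the fingers measure 114 mm over their backs; the gripper's body (76 mm by 85 mm) begins 54 mm behind the grasp point. The pads swing forward as they close: fully open they stand 13 mm farther back than shut.
Start: joints at [1.257, 0.576, 0.025, 1.437, -0.015, 1.129, -0.057], TCP at [0.154, -0.657, 0.231] pointing down, gripper open.
Joint ranges: [-2.76, 2.76], [-0.34, 2.15], [-1.52, 1.57], [0.19, 2.46], [-1.09, 4.23], [0.17, 1.99], [-2.82, 2.82]. Speed limits (rad/s): [2.22, 2.22, 3.01, 3.01, 3.14, 3.14, 3.14].

### API

Orientations are given as a rotation vector (axis times angle).
In Python, from plant import env gives the robot as it stands. The module is installed in compiled form; this text tells all that it offers.
- The arm moves only by the shell command python3 -m pendant 'ROWS' [OPENING] [FORCE]. ROWS is JSON, a list of rows, each an object with "delta_pos": the shift along the tool's x, y, z in cm, a list of three; "spin": the turn about the tool's y in rad. In form: [{"delta_pos": [tx, ty, tz], "spin": spin}, ...]. A call has 1 to 5 rows; each row is the pose to reach, as a shift and turn from the pose commanded when the call began, along the tool's axes at that moment; what a row does not reach only later rows make up. A row lasts 1/8 s, in which the tool goes at most 62.5 mm and 10.7 degrees, less where a joint would pass 70% of its speed; a pose out of reach is approached as far as the arm can. A call with a gripper value outside its range is refused whole. OPENING is the closure, from 0 (fully open) to 1 (shut), set as the call begins (- or left out, the last holds). The fingers move at their own pace and stop on an object; FORCE is the grip in N (left out, the last holds). Time passes only in rows, so rows that repeat a pose let the fingers close. It gives the time, the measured TCP pose, the force and the opening at its end, in the units of the state.
- env.state(): the state, without advancing time (a new reading comes with each control period).
- env.capture(name): name is "side" or "top" or "wrist"; returns a dict with "color" (384x512x3 uint8, red, green, blue), "fovy" (degrees; the focal length in pixels is half the picture's height over the tangent of half this angle, whatever the lens; pixels are square), "cx", "cy" (the principal point, pixels), "origin" and "orientation" of the camera in the world; the wrist camera has in their place "tool_from_camera" (4x4, takes a point from camera to tool coordinates, whose origin is the TCP and whose axes are the tool frame's). Camera axes: x right, y down, z forward; pixel columns grow to the right and rows downward; lengths in m; the calibration is good to about 2 mm. The wrist camera is an equidistant fisheye: a pixel r from the principal point sees the ray r / f radians off the axis. A picture is of the moment at which its call begins: read the wrist's pose just before it. There is no depth.
- env.sign_off(): hands the job in, once; it reports no verdict.
The state is a dict: "time_s": time; "joint_pos": joint angles; "dq": joint speeds; "tau": joint torques, N m; "eef_pos": TCP position; "tcp_rot": TCP orientation; "wrist_force": force on the tool from outside, world axes, zero at the start; "ft_torque": the same for the moment, N m; "width": opening from 0.0 (shut) to 1.0 (fully open).
Only numpy, scipy, OpenCV 4.12 (cv2) and the standard library are available. Lean on these libraries where they do the work, as an engineer would, in place of code of your own. Each camera call takes 0.05 s, during which the arm holds its last target.

### The job

The yellow filling machine has jammed, so make its compressed air safe before anyone reaches in: on the branch with the yellow levers, push the long supply lever fully shut with a fingertip, round to its stop square across the pipe. Only then push that branch's short bleed lever fully open, easing it round slowly over two seconds or so, until it lies along its outlet pipe above the silencer, and take the hand away. Pick nothing up; the blue machine stays in use, so leave its two levers alone, and do not disturb the spanner, the tumbler or the carton.

Things in the scene. Friction and masses are not known exactly. Their poses are not given: they have to be found in the camera images.
- airset: fixed compressed-air set: grey base plate 310 x 530 x 6 mm with a 27 mm header pipe, axis 95 mm up, and a filter-regulator (up to 158 mm high) with gauge at its -y end. Origin on the bench; header axis 140 mm along its x, header runs along y. Two like branches, yellow levers and blue levers (which is which varies), leave the header 120 mm either side of the origin and run in -x
- yellow_branch: fixed air branch of the yellow filling machine: 21 mm pipe, axis 95 mm up, from the header in its -x to an elbow at x -80 mm, then down. Origin on the bench under the pipe. Supply valve stem at x +60, y 0; bleed valve stem at x -30, y -85 mm, its outlet ending in a bronze silencer at y -139 mm. Fixed pipework is under 115 mm high, valve stems apart
- yellow_supply (a joint): angle of the yellow supply lever about its upright stem, rad: 0 = fully shut, lever pointing square across the pipe, in the branch's +y; 1.571 = fully open, lever pointing along the pipe in the branch's -x, to the elbow. It grows anticlockwise seen from above. Hard stop at each end; it stays where it is left. Turning it takes about 7 N at mid-sleeve
- yellow_supply_pivot (a point): point on the stem axis of the yellow supply lever, at the height of the middle of its sleeve (144 mm above the bench). Its x axis points along the lever to the tip, z up
- yellow_supply_tip (a point): middle of the outer end of the yellow supply lever, 110 mm from the stem axis. The yellow sleeve is a straight bar 20 mm wide and 10 mm thick (up), covering the lever from 40 to 110 mm from the stem axis; fixed pipework beneath it is at least 25 mm lower
- yellow_bleed (a joint): angle of the yellow bleed lever about its upright stem, rad: 0 = fully shut, lever pointing square across its outlet pipe, in the branch's -x; 1.571 = fully open, lever pointing along its outlet pipe in the branch's -y, over the silencer. It grows anticlockwise seen from above. Hard stop at each end; it stays where it is left. Turning it takes about 3 N at mid-sleeve
- yellow_bleed_pivot (a point): point on the stem axis of the yellow bleed lever, at the height of the middle of its sleeve (129 mm above the bench). Its x axis points along the lever to the tip, z up
- yellow_bleed_tip (a point): middle of the outer end of the yellow bleed lever, 68 mm from the stem axis. The yellow sleeve is a straight bar 14 mm wide and 9 mm thick (up), covering the lever from 28 to 68 mm from the stem axis; fixed pipework beneath it is at least 13 mm lower
- blue_branch: fixed air branch of the blue filling machine: 21 mm pipe, axis 95 mm up, from the header in its -x to an elbow at x -80 mm, then down. Origin on the bench under the pipe. Supply valve stem at x +60, y 0; bleed valve stem at x -30, y -85 mm, its outlet ending in a bronze silencer at y -139 mm. Fixed pipework is under 115 mm high, valve stems apart
- blue_supply (a joint): angle of the blue supply lever about its upright stem, rad: 0 = fully shut, lever pointing square across the pipe, in the branch's +y; 1.571 = fully open, lever pointing along the pipe in the branch's -x, to the elbow. It grows anticlockwise seen from above. Hard stop at each end; it stays where it is left. Turning it takes about 7 N at mid-sleeve
- blue_supply_pivot (a point): point on the stem axis of the blue supply lever, at the height of the middle of its sleeve (144 mm above the bench). Its x axis points along the lever to the tip, z up
- blue_supply_tip (a point): middle of the outer end of the blue supply lever, 110 mm from the stem axis. The blue sleeve is a straight bar 20 mm wide and 10 mm thick (up), covering the lever from 40 to 110 mm from the stem axis; fixed pipework beneath it is at least 25 mm lower
- blue_bleed (a joint): angle of the blue bleed lever about its upright stem, rad: 0 = fully shut, lever pointing square across its outlet pipe, in the branch's -x; 1.571 = fully open, lever pointing along its outlet pipe in the branch's -y, over the silencer. It grows anticlockwise seen from above. Hard stop at each end; it stays where it is left. Turning it takes about 3 N at mid-sleeve
- blue_bleed_pivot (a point): point on the stem axis of the blue bleed lever, at the height of the middle of its sleeve (129 mm above the bench). Its x axis points along the lever to the tip, z up
- blue_bleed_tip (a point): middle of the outer end of the blue bleed lever, 68 mm from the stem axis. The blue sleeve is a straight bar 14 mm wide and 9 mm thick (up), covering the lever from 28 to 68 mm from the stem axis; fixed pipework beneath it is at least 13 mm lower
- spanner: loose steel spanner, 150 mm long, lying on the base plate between the branches; origin under its middle, x along it
- tumbler: loose empty glass tumbler, 64 mm across, 85 mm high, standing on the front of the base plate between the branches; origin under its middle
- carton: loose plain brown and white carton, 75 x 110 x 67 mm high, standing on the bench to the left of the base plate; origin under its middle

How it is judged:
On the way, in this order (a step that is already met when the one before it is completed fails the run):
1. the yellow supply lever is shut, the yellow bleed still closed (value of joint yellow_supply below 0.09 rad and value of joint yellow_bleed below 0.3 rad), for 0.2 s.
2. the yellow bleed lever is open (value of joint yellow_bleed above 1.45 rad and value of joint yellow_supply below 0.09 rad), for 0.2 s.
At the end, for the whole second after the job is handed in: Yellow supply lever within 0.09 rad of shut, yellow bleed lever within 0.12 rad of fully open, both at rest; blue supply lever still open (over 1.2 rad) and blue bleed lever still shut (under 0.25 rad); spanner, tumbler and carton within 30 mm of where they stood (all of step 2 and value of joint blue_supply above 1.2 rad and value of joint blue_bleed below 0.25 rad and velocity of joint yellow_supply between -0.05 and 0.05 rad/s and velocity of joint yellow_bleed between -0.05 and 0.05 rad/s and distance of each of spanner, tumbler, carton from where it was at the start of the episode below 0.03 m); the robot touches nothing.
It fails at once if the yellow bleed is opened (over 0.3 rad) while the supply is not shut (over 0.15 rad) (value of joint yellow_bleed above 0.3 rad and value of joint yellow_supply above 0.15 rad).
It fails at once if the yellow bleed lever is thrown open quickly (over 2.5 rad/s) (velocity of joint yellow_bleed above 2.5 rad/s).
It fails at once if a lever of the blue machine is turned (its tip moved more than 15 mm) (distance of any of blue_supply_tip, blue_bleed_tip from where it was at the start of the episode above 0.015 m).
It fails at once if the spanner, tumbler or carton is pushed, lifted or carried more than 30 mm (distance of any of spanner, tumbler, carton from where it was at the start of the episode above 0.03 m).
It fails at once if the tumbler is tipped (over 0.4 rad) (angle between tumbler's own z axis and vertical above 0.4 rad).
It also fails if it takes over 58 s, if anything falls off the work surface, if the arm or the gripper's body presses on something with over 40 N, if the wrist force passes 120 N, or if a joint passes its speed limit or range.

## Working session

There is one attempt and no reset: what is moved stays moved. The work goes in short steps, Python scripts to look and compute and a shell command to move; the robot and the scene stay as the last step left them, time stands still between calls to the robot, and variables do not carry over. Pictures are saved under pics/ and viewed, and the job is handed in when it is done.

```bash
mkdir -p pics
python3 - <<'E'
from plant import env
import cv2
s=env.state(); print({k:(v if not hasattr(v,'round') else v) for k,v in s.items()})
for n in("side","top","wrist"):
    c=env.capture(n); cv2.imwrite(f"pics/{n}0.png",c["color"][:,:,::-1])
    print(n,{k:v for k,v in c.items() if k!="color"})
E
```

```text
{'time_s': 0.0, 'joint_pos': array([ 1.25719352,  0.57651469,  0.02482028,  1.43790493, -0.01495069,
        1.12900584, -0.05651191]), 'dq': array([ 5.08495045e-04, -6.37223421e-04, -1.49278369e-05,  4.71469815e-04,
        3.15161206e-04, -1.23302654e-03,  1.58077845e-03]), 'tau': array([ 1.73440807e-03, -7.65759945e+01,  2.25135192e+00, -2.85955739e+01,
        1.55076210e-02,  1.30062384e-02,  9.93030255e-06]), 'eef_pos': array([ 0.15365546, -0.65681329,  0.23045494]), 'tcp_rot': array([-1.3082401 ,  1.03920271, -1.03692831]), 'wrist_force': array([-0.12987051,  0.75336032, -0.45753546]), 'ft_torque': array([-0.03225872, -0.00287197, -0.0178926 ]), 'width': 0.9984026900401389}
side {'fovy': 47.845585307874785, 'cx': 254.26698641884977, 'cy': 187.272108266421, 'origin': array([0.36948101, 0.96606172, 0.67312307]), 'orientation': array([-0.31008311,  2.66582671, -1.46298745])}
top {'fovy': 49.137621006351196, 'cx': 255.59509884830587, 'cy': 192.19638954304352, 'origin': array([0.32867603, 0.06171195, 1.14481323]), 'orientation': array([-2.08609317,  2.14814708, -0.16579064])}
wrist {'fovy': 65.70646984690485, 'cx': 261.9168568209304, 'cy': 192.48681711525313, 'tool_from_camera': array([[ 9.99999771e-01, -5.16207994e-04,  4.37735331e-04,
        -2.09175374e-03],
       [-5.79609113e-04, -3.19197884e-01,  9.47687910e-01,
        -1.41775158e-01],
       [-3.49479883e-04, -9.47687947e-01, -3.19198110e-01,
         8.25873152e-02],
       [ 0.00000000e+00,  0.00000000e+00,  0.00000000e+00,
         1.00000000e+00]])}
```

View pics/top0.png

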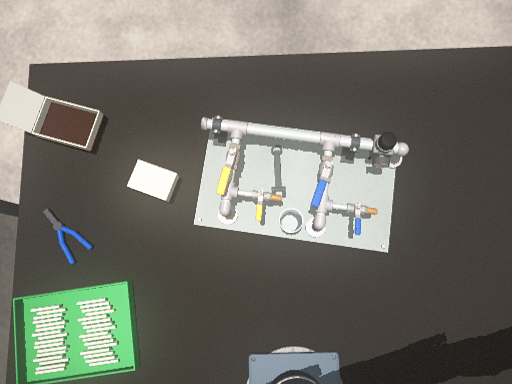

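View pics/side0.png

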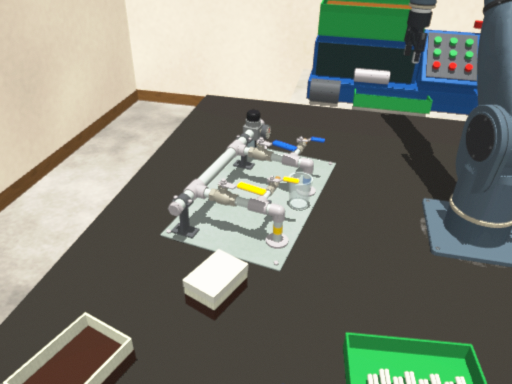

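The top view shows the yellow supply sleeve near (223,180) and the yellow bleed sleeve near (260,212). Blue is at (320,193) and (358,226), the tumbler at (291,221), the spanner at (278,170) and the carton at (153,180). Next I'll measure the sleeves.

```bash
cat > h.py <<'E'
import numpy as np, cv2
from scipy.spatial.transform import Rotation as R
def ray(c,u,v):
    f=c["color"].shape[0]/2/np.tan(np.radians(c["fovy"]/2))
    d=np.array([(u-c["cx"])/f,(v-c["cy"])/f,1.]); return c["origin"],R.from_rotvec(c["orientation"]).apply(d)
def onz(c,u,v,z):
    o,d=ray(c,u,v); return o+d*(z-o[2])/d[2]
def comps(c,col):
    h=cv2.cvtColor(c["color"],cv2.COLOR_RGB2HSV)
    m=cv2.inRange(h,(22,130,90),(35,255,255)) if col=="y" else cv2.inRange(h,(105,150,90),(125,255,255))
    n,l,st,ce=cv2.connectedComponentsWithStats(m)
    return [(st[i],ce[i],(l==i)) for i in range(1,n) if st[i][4]>25]
E
python3 - <<'E'
from plant import env
from h import *
np.set_printoptions(precision=4,suppress=True)
c=env.capture("top")
for col in "yb":
  for st,ce,m in comps(c,col):
    if not(190<ce[0]<400 and ce[1]<260): continue
    ys,xs=np.nonzero(m); r=cv2.minAreaRect(np.c_[xs,ys].astype(np.float32))
    print(col,st,ce.round(1))
    z=.149 if st[4]>120 else .1335
    P=[onz(c,*p,z)[:2] for p in cv2.boxPoints(r)]
    P=np.array(P); a=P[1]-P[0];b=P[2]-P[1]
    print(" centre",P.mean(0),"sides",np.linalg.norm(a),np.linalg.norm(b),"dirs",np.degrees(np.arctan2(a[1],a[0])),np.degrees(np.arctan2(b[1],b[0])))
# plate corners
for p in [(194,225),(388,252),(208,124)]: print(p,onz(c,*p,.006))
for p in [(291,215),(228,216),(316,228),(205,124),(404,149)]: print(p,onz(c,*p,.085))
h=cv2.resize(c["color"][100:260,180:420],None,fx=3.3,fy=3.3,interpolation=cv2.INTER_CUBIC)
cv2.imwrite("pics/topz.png",h[:,:,::-1])
E
```

```text
b [356 219   5  15  51] [358.2 225.3]
 centre [ 0.422  -0.1609] sides 0.009563877459215204 0.033650134402896756 dirs -91.71672632634247 175.93547967865968
(194, 225) [0.4495 0.2554 0.006 ]
(388, 252) [ 0.362  -0.2636  0.006 ]
(208, 124) [0.7367 0.2152 0.006 ]
(291, 215) [ 0.4592 -0.0048  0.085 ]
(228, 216) [0.4615 0.1552 0.085 ]
(316, 228) [ 0.4244 -0.0662  0.085 ]
(205, 124) [0.7087 0.2125 0.085 ]
(404, 149) [ 0.6223 -0.304   0.085 ]
```

View pics/topz.png

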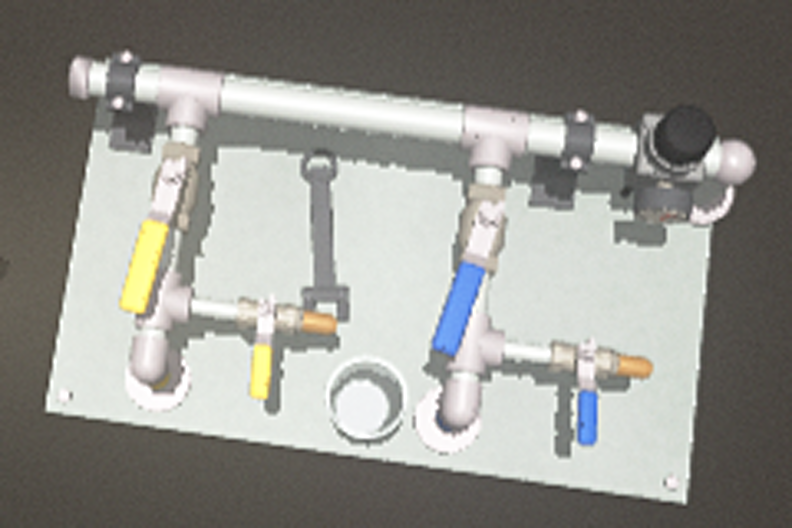

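```bash
sed -i 's/(22,130,90),(35,255,255)/(22,110,120),(36,255,255)/; s/(105,150,90),(125,255,255)/(100,120,90),(125,255,255)/' h.py
python3 - <<'E'
from plant import env
from h import *
np.set_printoptions(precision=4,suppress=True)
for cam in ("top","side"):
  c=env.capture(cam)
  for col in "yb":
   for st,ce,m in comps(c,col):
    print(cam,col,st,ce.round(1))
    if cam=="side":continue
    if not(190<ce[0]<400 and ce[1]<260): continue
    ys,xs=np.nonzero(m); r=cv2.minAreaRect(np.c_[xs,ys].astype(np.float32))
    z=.149 if st[4]>120 else .1335
    P=np.array([onz(c,x,y,z)[:2] for x,y in zip(xs,ys)])
    C=P.mean(0); w,v=np.linalg.eigh(np.cov((P-C).T)); d=v[:,1]; d=-d*np.sign(d[0])
    q=(P-C)@v
    print(" centre",C,"len,wid",np.sqrt(12*w[::-1]),"dir",d, "deg from -x",np.degrees(np.arctan2(-d[1],-d[0])))
print([onz(c,*p,.1) for p in [(248,188)]])
yaw=np.arctan2(-.0875,.519); print("plate yaw",np.degrees(yaw))
xh=np.array([np.cos(yaw),np.sin(yaw)]);yh=np.array([-xh[1],xh[0]])
A=(np.array([.4495,.2554])+np.array([.362,-.2636]))/2+xh*.155
print("airset origin",A) # if plate centred
E
```

```text
top y [216 167  15  28 113] [223.1 179.2]
 centre [0.5472 0.1616] len,wid [0.074  0.0247] dir [-0.9584  0.2856] deg from -x -16.593298811368395
top y [256 205   6  16  50] [258.4 213. ]
 centre [0.4605 0.0768] len,wid [0.0406 0.0166] dir [-0.997   0.0776] deg from -x -4.451565545388204
top b [311 180  16  28 212] [318.4 193.2]
 centre [ 0.5021 -0.0686] len,wid [0.0679 0.0182] dir [-0.9302  0.367 ] deg from -x -21.532621340170095
top b [355 219   6  15  86] [357.6 226.1]
 centre [ 0.4218 -0.1599] len,wid [0.0356 0.0137] dir [-0.9932  0.1165] deg from -x -6.690887754988325
top b [ 57 226  35  39 404] [ 70.7 241.6]
side y [283 177  16   6  74] [290.7 179.6]
side y [237 182  30  13 191] [251.1 188.1]
side y [273 227   9   8  62] [276.9 230.5]
side b [ 308   30  172   84 4126] [408.3  79.9]
side b [311 137  14   6  63] [317.6 139.2]
side b [272 140  25  11 146] [284.  145.1]
[array([0.5654, 0.0963, 0.1   ])]
plate yaw -9.569701334871098
airset origin [ 0.5586 -0.0299]
```

```bash
cat >> h.py <<'E'
def sleeves(c):
    a=c["color"].astype(int); out={}
    my=((np.minimum(a[...,0],a[...,1])-a[...,2]>45)&(abs(a[...,0]-a[...,1])<0.28*a[...,0])).astype(np.uint8)
    mb=((a[...,2]-a[...,0]>60)).astype(np.uint8)
    for k,m in(("y",my),("b",mb)):
        n,l,st,ce=cv2.connectedComponentsWithStats(m)
        out[k]=[(st[i],ce[i],l==i) for i in range(1,n) if st[i][4]>30]
    return out
def tri(c1,p1,c2,p2):
    o1,d1=ray(c1,*p1);o2,d2=ray(c2,*p2)
    s=np.linalg.lstsq(np.c_[d1,-d2],o2-o1,rcond=None)[0]
    a,b=o1+d1*s[0],o2+d2*s[1]; return (a+b)/2,np.linalg.norm(a-b)
def report(c):
  for col,L in sleeves(c).items():
   for st,ce,m in L:
    if not(190<ce[0]<400 and 100<ce[1]<260): continue
    ys,xs=np.nonzero(m)
    z=.147 if st[4]>120 else .132
    P=np.array([onz(c,x,y,z)[:2] for x,y in zip(xs,ys)])
    C=P.mean(0); w,v=np.linalg.eigh(np.cov((P-C).T)); d=v[:,1]; d=-d*np.sign(d[0])
    L_=.075 if st[4]>120 else .048
    print(col,ce.round(1),st[4],"C",C,"len,wid",np.sqrt(12*w[::-1]),"deg",np.degrees(np.arctan2(d[1],d[0])),"stem",C-L_*d)
E
python3 - <<'E'
from plant import env
from h import *
np.set_printoptions(precision=4,suppress=True)
t=env.capture("top"); s=env.capture("side")
report(t)
for k,L in sleeves(s).items():
  for st,ce,_ in L: print(k,st,ce)
T=[ce for st,ce,_ in sleeves(t)["y"] if 190<ce[0]<400 and 100<ce[1]<260]
S=[ce for st,ce,_ in sleeves(s)["y"] if 170<ce[1]<200]
for a in T:
  for b in S: print(a,b,*tri(t,a,s,b))
print("stem tops",onz(t,232,152,.15),onz(t,260.3,194.5,.135))
z=cv2.resize(s["color"][100:260,160:350],None,fx=3.5,fy=3.5,interpolation=cv2.INTER_CUBIC)
cv2.imwrite("pics/sidez.png",z[:,:,::-1])
E
```

```text
y [223.1 180.4] 233 C [0.5412 0.1602] len,wid [0.0697 0.0201] deg 163.4797619864792 stem [0.6131 0.1389]
y [276.4 197. ] 43 C [0.4987 0.0319] len,wid [0.0234 0.0108] deg -102.61834287852734 stem [0.5092 0.0787]
y [258.6 212.1] 96 C [0.4629 0.0765] len,wid [0.0402 0.0139] deg 175.2337801241071 stem [0.5107 0.0725]
y [371.9 210.5] 44 C [ 0.4584 -0.1973] len,wid [0.0219 0.0117] deg -104.26973348426016 stem [ 0.4702 -0.1508]
b [318.3 193.1] 226 C [ 0.5027 -0.0687] len,wid [0.0689 0.0193] deg 158.12362096384555 stem [ 0.5723 -0.0967]
b [357.5 226.3] 94 C [ 0.4215 -0.1601] len,wid [0.0388 0.0137] deg 175.508848403877 stem [ 0.4693 -0.1639]
y [327   0  83   9 118] [362.6441   4.661 ]
y [283 176  17   8  94] [290.7979 179.4894]
y [237 181  30  15 225] [251.1156 188.1244]
y [273 226  10   9  70] [277.2714 230.4286]
b [ 308   30  172   84 4247] [408.1069  79.4483]
b [311 137  14   6  62] [317.6613 139.0968]
b [272 140  25  11 147] [283.898 145.102]
[223.1288 180.4421] [290.7979 179.4894] [0.4935 0.1565 0.1858] 0.07698974842100961
[223.1288 180.4421] [251.1156 188.1244] [0.5428 0.1607 0.1431] 0.0016903703904426104
[276.3953 197.0233] [290.7979 179.4894] [0.4862 0.0311 0.1034] 0.03418489887791386
[276.3953 197.0233] [251.1156 188.1244] [0.5414 0.0327 0.0563] 0.05953579830901023
[258.5625 212.1354] [290.7979 179.4894] [0.4639 0.0766 0.1284] 0.0011337364156702818
[258.5625 212.1354] [251.1156 188.1244] [0.5142 0.083  0.0899] 0.09150858404785067
[371.9318 210.5455] [290.7979 179.4894] [ 0.4919 -0.2494 -0.0719] 0.014731697879345772
[371.9318 210.5455] [251.1156 188.1244] [ 0.5618 -0.2546 -0.1288] 0.1407433285725032
stem tops [0.611  0.1372 0.15  ] [0.5057 0.071  0.135 ]
```

View pics/sidez.png

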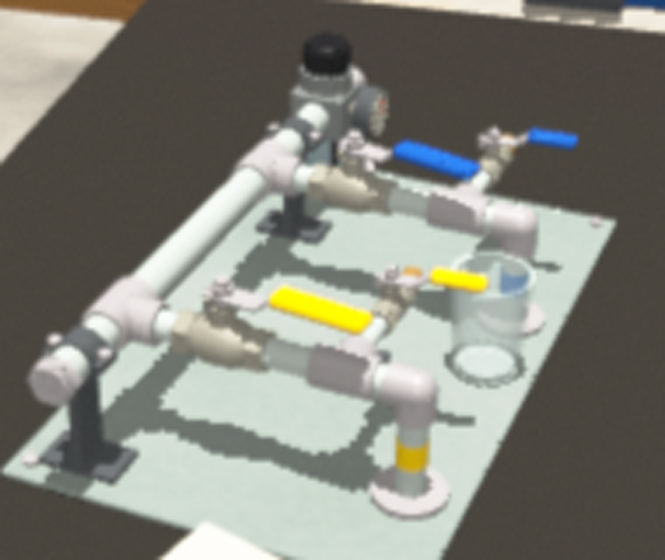

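The measured sleeve heights are 0.143 and 0.128 m, against 0.144 and 0.129 given. The lengths and the 240 mm branch spacing also match. That puts the supply stem at about (.613,.139) with its lever at 163.5° (shut is about 80°), and the bleed stem at about (.510,.073) with its lever at 175° (open is about 260°). Next I'll write a helper that works out move deltas.

```bash
cat >> h.py <<'E'
S=np.array([.613,.139]);B=np.array([.510,.073])
def delta(s,targets):
    M=R.from_rotvec(s["tcp_rot"])
    for t in targets: print(np.round(np.array(t),4),"->",np.round(M.inv().apply(np.array(t)-s["eef_pos"])*100,2))
def pt(P,r,deg,off,z,sign):
    a=np.radians(deg);u=np.array([np.cos(a),np.sin(a)]);n=np.array([-u[1],u[0]])*sign
    return np.r_[P+r*u+off*n,z]
E
python3 - <<'E'
from plant import env
from h import *
np.set_printoptions(precision=4,suppress=True)
s=env.state(); print(R.from_rotvec(s["tcp_rot"]).as_matrix())
g=pt(S,.088,163.5,.034,.23,1); print(g)
delta(s,[g])
E
```

```text
[[ 0.2278 -0.0001  0.9737]
 [-0.9737  0.0002  0.2278]
 [-0.0002 -1.     -0.    ]]
[0.519  0.1314 0.23  ]
[0.519  0.1314 0.23  ] -> [-68.47   0.13  53.53]
```

```bash
python3 - <<'E'
from plant import env
from h import *
delta(env.state(),[(.30,-.5,.23),(.45,-.35,.23),(.519,-.1,.23)])
E
python3 -m pendant '[{"delta_pos":[-6,0,6],"spin":0},{"delta_pos":[-12,0,17.9],"spin":0},{"delta_pos":[-18,0,23],"spin":0},{"delta_pos":[-23.1,0,30],"spin":0},{"delta_pos":[-23.1,0,35.8],"spin":0}]' 1 40
```

```text
[ 0.3  -0.5   0.23] -> [-11.98   0.12  17.82]
[ 0.45 -0.35  0.23] -> [-23.16   0.12  35.84]
[ 0.519 -0.1    0.23 ] -> [-45.93   0.13  48.26]
time_s: 1.02
eef_pos: [0.36, -0.4232, 0.2317]
tcp_rot: [-1.309, 1.038, -1.039]
wrist_force: [0.7, -1.4, 0.3]
width: -0.008
```

```bash
python3 - <<'E'
from plant import env
from h import *
delta(env.state(),[(.43,-.33,.23),(.519,-.1,.23),(.519,.1314,.23)])
E
python3 -m pendant '[{"delta_pos":[-3,0,4],"spin":0},{"delta_pos":[-7.5,0,9],"spin":0},{"delta_pos":[-12,0,11],"spin":0},{"delta_pos":[-17,0,13],"spin":0},{"delta_pos":[-23,0,16],"spin":0}]'
python3 - <<'E'
from plant import env
from h import *
delta(env.state(),[(.519,-.1,.23),(.519,.1314,.23)])
E
```

```text
[ 0.43 -0.33  0.23] -> [-7.48  0.17  8.94]
[ 0.519 -0.1    0.23 ] -> [-27.86   0.16  22.83]
[0.519  0.1314 0.23  ] -> [-50.39   0.15  28.08]
time_s: 1.65
eef_pos: [0.4617, -0.1677, 0.2315]
tcp_rot: [-1.309, 1.039, -1.04]
wrist_force: [1.2, -0.6, -0.4]
width: -0.002
[ 0.519 -0.1    0.23 ] -> [-5.3   0.15  7.11]
[0.519  0.1314 0.23  ] -> [-27.83   0.14  12.36]
```

```bash
python3 -m pendant '[{"delta_pos":[-6,0,4],"spin":0},{"delta_pos":[-12,0,7],"spin":0},{"delta_pos":[-18,0,9.5],"spin":0},{"delta_pos":[-24,0,11],"spin":0},{"delta_pos":[-27.8,0.1,12.3],"spin":0}]'
python3 -m pendant '[{"delta_pos":[0,0,0],"spin":0},{"delta_pos":[0,0,0],"spin":0}]'
python3 - <<'E'
from plant import env
from h import *
delta(env.state(),[(.519,.1314,.23),pt(S,.088,163.5,.034,.129,1)])
s=env.state()
c=env.capture("wrist"); cv2.imwrite("pics/w1.png",c["color"][:,:,::-1])
c=env.capture("side"); cv2.imwrite("pics/s1.png",c["color"][:,:,::-1])
E
```

```text
time_s: 2.28
eef_pos: [0.5181, 0.1322, 0.2306]
tcp_rot: [-1.309, 1.037, -1.038]
wrist_force: [1.2, -1.3, 0.1]
width: -0.003
time_s: 2.52
eef_pos: [0.5181, 0.1293, 0.2302]
tcp_rot: [-1.31, 1.038, -1.039]
wrist_force: [0.1, 0.2, -0.3]
width: -0.001
[0.519  0.1314 0.23  ] -> [-0.19  0.02  0.14]
[0.519  0.1314 0.129 ] -> [-0.19 10.12  0.14]
```

View pics/w1.png

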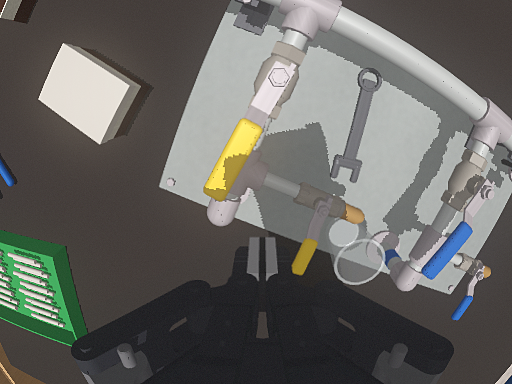

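View pics/s1.png

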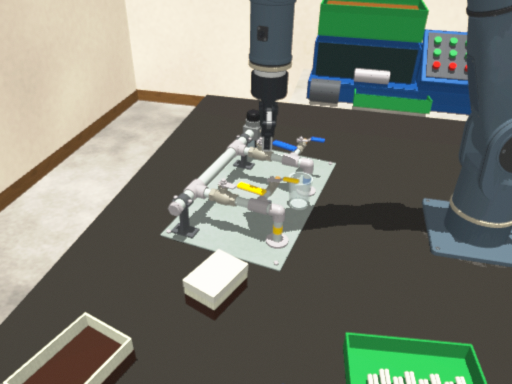

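The wrist view shows the shut fingertips at (262,240), with the yellow supply sleeve at (233,158) ahead and left of them. The bleed sleeve is at (305,256) on the right, and the blue levers are well away. I'll cross-check both sleeves with the fisheye camera.

```bash
cat >> h.py <<'E'
def wonz(c,s,u,v,z):
    f=c["color"].shape[0]/2/np.tan(np.radians(c["fovy"]/2))
    x,y=u-c["cx"],v-c["cy"]; r=np.hypot(x,y); th=r/f
    d=np.array([np.sin(th)*x/r,np.sin(th)*y/r,np.cos(th)])
    T=c["tool_from_camera"];M=R.from_rotvec(s["tcp_rot"])
    o=M.apply(T[:3,3])+s["eef_pos"];d=M.apply(T[:3,:3]@d)
    return o+d*(z-o[2])/d[2]
E
python3 - <<'E'
from plant import env
from h import *
np.set_printoptions(precision=4,suppress=True)
s=env.state();c=env.capture("wrist")
for n,p,z in[("sup far",(249,123),.149),("sup tip",(216,194),.149),("supstem",(281,76),.155),("bleed tip",(299,270),.1335),("bleed in",(311,241),.1335),("bleedstem",(323,205),.135)]: print(n,wonz(c,s,*p,z))
E
```

```text
sup far [0.5762 0.1534 0.149 ]
sup tip [0.5155 0.1671 0.149 ]
supstem [0.6156 0.1386 0.155 ]
bleed tip [0.4516 0.0782 0.1335]
bleed in [0.4844 0.0762 0.1335]
bleedstem [0.5212 0.0764 0.135 ]
```

```bash
python3 -m pendant '[{"delta_pos":[0.3,4,0],"spin":0},{"delta_pos":[0.3,8,0],"spin":0},{"delta_pos":[0.3,10.1,0],"spin":0},{"delta_pos":[0.3,10.1,0],"spin":0}]'
python3 - <<'E'
from plant import env
from h import *
np.set_printoptions(precision=4,suppress=True)
s=env.state()
delta(s,[pt(S,.085,d,.024,.129,1) for d in (163,150,135,120,105,92,80.2)])
c=env.capture("wrist"); cv2.imwrite("pics/w2.png",c["color"][:,:,::-1])
E
```

```text
time_s: 3.18
eef_pos: [0.5181, 0.1254, 0.1282]
tcp_rot: [-1.311, 1.041, -1.039]
wrist_force: [-0.1, 1.0, -0.2]
width: 0.003
[0.5247 0.1409 0.129 ] -> [-1.36 -0.09  1.  ]
[0.5274 0.1607 0.129 ] -> [-3.23 -0.09  1.71]
[0.5359 0.1821 0.129 ] -> [-5.12 -0.09  3.02]
[0.5497 0.2006 0.129 ] -> [-6.61 -0.1   4.78]
[0.5678 0.2149 0.129 ] -> [-7.59 -0.11  6.87]
[0.586  0.2231 0.129 ] -> [-7.98 -0.11  8.83]
[0.6038 0.2268 0.129 ] -> [-7.94 -0.12 10.65]
```

View pics/w2.png

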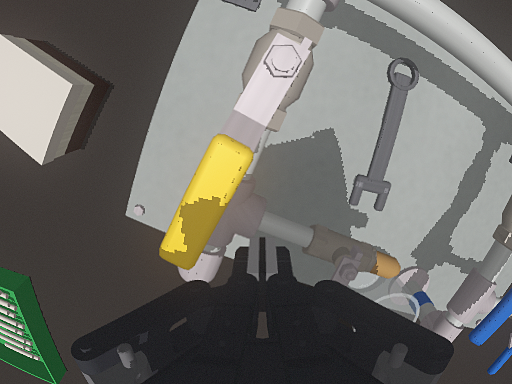

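The fingertips (262,250) are now beside the sleeve, on its -y side. I'll start the push along the arc.

```bash
python3 -m pendant '[{"delta_pos":[-0.7,0,0.5],"spin":0},{"delta_pos":[-1.4,0,1],"spin":0},{"delta_pos":[-2.3,0,1.3],"spin":0},{"delta_pos":[-3.2,0,1.7],"spin":0},{"delta_pos":[-4.2,0,2.4],"spin":0}]'
python3 - <<'E'
from plant import env
from h import *
np.set_printoptions(precision=4,suppress=True)
s=env.state();print(s["wrist_force"])
delta(s,[pt(S,.085,d,.024,.129,1) for d in (135,120,105,92,80.2)])
c=env.capture("wrist"); cv2.imwrite("pics/w3.png",c["color"][:,:,::-1])
E
```

```text
time_s: 3.85
eef_pos: [0.5331, 0.1716, 0.1299]
tcp_rot: [-1.31, 1.038, -1.041]
wrist_force: [-0.4, -8.4, -0.2]
width: 0.001
[-0.4423 -8.3698 -0.2071]
[0.5359 0.1821 0.129 ] -> [-0.96  0.08  0.51]
[0.5497 0.2006 0.129 ] -> [-2.45  0.08  2.27]
[0.5678 0.2149 0.129 ] -> [-3.43  0.08  4.36]
[0.586  0.2231 0.129 ] -> [-3.82  0.07  6.32]
[0.6038 0.2268 0.129 ] -> [-3.78  0.07  8.13]
```

View pics/w3.png

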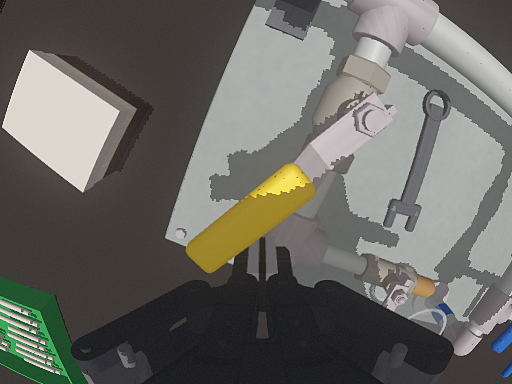

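The lever is turning (about 8 N), with the finger against the outer half of the sleeve. I'll continue along the arc.

```bash
python3 -m pendant '[{"delta_pos":[-0.9,0,0.6],"spin":0},{"delta_pos":[-1.7,0,1.4],"spin":0},{"delta_pos":[-2.4,0,2.3],"spin":0},{"delta_pos":[-3.0,0,3.3],"spin":0},{"delta_pos":[-3.4,0,4.4],"spin":0}]'
python3 - <<'E'
from plant import env
from h import *
np.set_printoptions(precision=4,suppress=True)
s=env.state();print(s["wrist_force"])
delta(s,[pt(S,.085,d,.024,.129,1) for d in (105,92,80.2)])
c=env.capture("wrist"); cv2.imwrite("pics/w4.png",c["color"][:,:,::-1])
E
```

```text
time_s: 4.53
eef_pos: [0.5665, 0.2151, 0.129]
tcp_rot: [-1.313, 1.04, -1.039]
wrist_force: [-4.0, -6.8, -0.7]
width: 0.0
[-3.9586 -6.7736 -0.6842]
[0.5678 0.2149 0.129 ] -> [0.05 0.   0.12]
[0.586  0.2231 0.129 ] -> [-0.34 -0.01  2.08]
[0.6038 0.2268 0.129 ] -> [-0.3  -0.01  3.9 ]
```

View pics/w4.png

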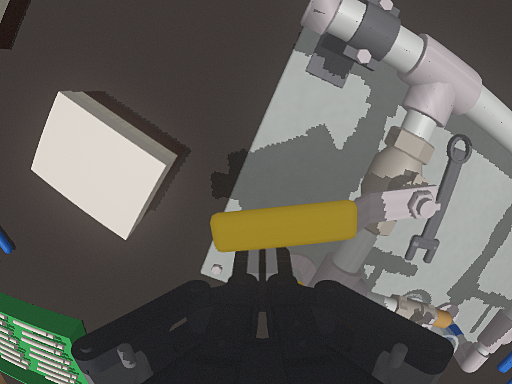

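The lever is now at roughly 105°. I'll continue to the stop, watching the force.

```bash
python3 -m pendant '[{"delta_pos":[-0.3,0,1],"spin":0},{"delta_pos":[-0.4,0,2],"spin":0},{"delta_pos":[-0.4,0,2.9],"spin":0},{"delta_pos":[-0.4,0,3.6],"spin":0},{"delta_pos":[-0.4,0,3.9],"spin":0}]'
python3 -m pendant '[{"delta_pos":[0,0,0.3],"spin":0},{"delta_pos":[0,0,0.3],"spin":0}]'
python3 - <<'E'
from plant import env
from h import *
np.set_printoptions(precision=4,suppress=True)
s=env.state();print(s["wrist_force"])
delta(s,[pt(S,.085,d,.024,.129,1) for d in (92,80.2)])
c=env.capture("wrist"); cv2.imwrite("pics/w5.png",c["color"][:,:,::-1])
E
```

```text
time_s: 5.2
eef_pos: [0.6032, 0.2288, 0.1291]
tcp_rot: [-1.312, 1.04, -1.037]
wrist_force: [-6.6, -4.4, 0.7]
width: 0.002
time_s: 5.45
eef_pos: [0.6062, 0.2297, 0.1292]
tcp_rot: [-1.312, 1.04, -1.037]
wrist_force: [-5.1, -2.6, 0.8]
width: -0.002
[-5.0768 -2.5907  0.81  ]
[0.586  0.2231 0.129 ] -> [ 0.18  0.03 -2.12]
[0.6038 0.2268 0.129 ] -> [ 0.22  0.02 -0.3 ]
```

View pics/w5.png

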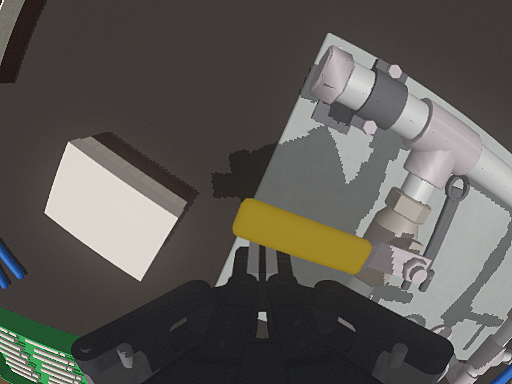

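Force is still only at the friction level, so the stop isn't reached. I'll press on in small steps.

```bash
python3 -m pendant '[{"delta_pos":[0.1,0,0.3],"spin":0},{"delta_pos":[0.1,0,0.6],"spin":0},{"delta_pos":[0.1,0,0.6],"spin":0}]'
python3 -m pendant '[{"delta_pos":[0,0,0.3],"spin":0},{"delta_pos":[0,0,0.3],"spin":0}]'
```

```text
time_s: 5.88
eef_pos: [0.6092, 0.2298, 0.1288]
tcp_rot: [-1.317, 1.043, -1.034]
wrist_force: [-15.8, -4.8, 5.6]
width: -0.001
time_s: 6.12
eef_pos: [0.6095, 0.2298, 0.1286]
tcp_rot: [-1.322, 1.046, -1.033]
wrist_force: [-25.7, -6.9, 13.1]
width: 0.004
```

The force has risen sharply to 26 N with no further motion, so the lever is on its stop. I'll back off, lift and check.

```bash
python3 -m pendant '[{"delta_pos":[0,0,-1.5],"spin":0},{"delta_pos":[0,0,-3.5],"spin":0},{"delta_pos":[0,-4,-4],"spin":0},{"delta_pos":[0,-8,-4],"spin":0},{"delta_pos":[0,-9,-4],"spin":0}]'
python3 -m pendant '[{"delta_pos":[0,0,0],"spin":0}]'
python3 - <<'E'
from plant import env
from h import *
np.set_printoptions(precision=4,suppress=True)
s=env.state();c=env.capture("wrist"); cv2.imwrite("pics/w6.png",c["color"][:,:,::-1])
for st,ce,m in sleeves(c)["y"]:
    ys,xs=np.nonzero(m)
    if st[4]<150: continue
    z=.147
    P=np.array([wonz(c,s,x,y,z)[:2] for x,y in zip(xs[::5],ys[::5])]);C=P.mean(0);w,v=np.linalg.eigh(np.cov((P-C).T));print(ce,st[4],C,np.sqrt(12*w),np.degrees(np.arctan2(v[1,1],v[0,1]))%180)
B=np.array([.510,.073])
for r in (.05,):
  delta(s,[pt(B,.052,172,-.042,.2,1),pt(B,.052,175.2,-.032,.2,1)])
E
```

```text
time_s: 6.75
eef_pos: [0.579, 0.2234, 0.2229]
tcp_rot: [-1.304, 1.035, -1.039]
wrist_force: [0.2, -0.1, -1.3]
width: -0.002
time_s: 6.88
eef_pos: [0.578, 0.2225, 0.2201]
tcp_rot: [-1.307, 1.037, -1.038]
wrist_force: [0.2, -0.1, -1.8]
width: 0.001
[288.5419 143.193 ] 2456 [0.6291 0.2164] [0.0199 0.0678] 79.97875497497408
[0.4644 0.1218 0.2   ] -> [  7.21   1.97 -13.37]
[0.4609 0.1092 0.2   ] -> [  8.35   1.97 -13.99]
```

View pics/w6.png

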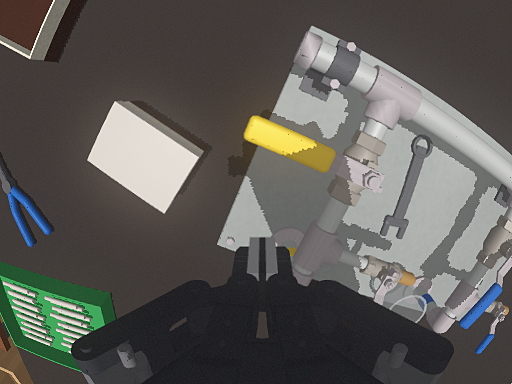

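In the wrist view the supply sleeve (288,143) measures 80.0°, and shut is 80.2°. The bleed is untouched. I'll move to the +y side of the bleed lever.

```bash
python3 -m pendant '[{"delta_pos":[2.5,0,-5],"spin":0},{"delta_pos":[5,0.5,-10],"spin":0},{"delta_pos":[7.2,1,-13.4],"spin":0},{"delta_pos":[7.2,2,-13.4],"spin":0},{"delta_pos":[7.2,2,-13.4],"spin":0}]'
python3 - <<'E'
from plant import env
from h import *
np.set_printoptions(precision=4,suppress=True)
s=env.state();c=env.capture("wrist"); cv2.imwrite("pics/w7.png",c["color"][:,:,::-1])
t=env.capture("top"); cv2.imwrite("pics/t7.png",t["color"][:,:,::-1])
delta(s,[pt(B,.052,172,-.042,.12,1)])
E
```

```text
time_s: 7.55
eef_pos: [0.4635, 0.1216, 0.1982]
tcp_rot: [-1.31, 1.039, -1.037]
wrist_force: [0.8, 0.1, 0.0]
width: 0.002
[0.4644 0.1218 0.12  ] -> [-0.01  7.82  0.1 ]
```

View pics/w7.png

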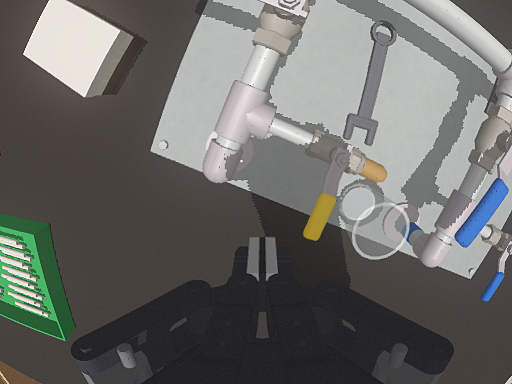

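```bash
python3 - <<'E'
from plant import env
from h import *
np.set_printoptions(precision=4,suppress=True)
s=env.state();c=env.capture("wrist")
for st,ce,m in sleeves(c)["y"]:
    ys,xs=np.nonzero(m)
    if st[4]<150: continue
    P=np.array([wonz(c,s,x,y,.132)[:2] for x,y in zip(xs[::3],ys[::3])]);C=P.mean(0);w,v=np.linalg.eigh(np.cov((P-C).T));print(ce,st[4],C,np.sqrt(12*w),np.degrees(np.arctan2(v[1,1],v[0,1]))%180)
print(wonz(c,s,341,158,.135))
E
python3 -m pendant '[{"delta_pos":[0,3,0],"spin":0},{"delta_pos":[0,6,0],"spin":0},{"delta_pos":[0,7.8,0],"spin":0},{"delta_pos":[0,7.8,0],"spin":0}]'
python3 - <<'E'
from plant import env
from h import *
np.set_printoptions(precision=4,suppress=True)
s=env.state();c=env.capture("wrist"); cv2.imwrite("pics/w8.png",c["color"][:,:,::-1])
delta(s,[pt(B,.052,d,-.025,.12,1) for d in range(172,265,8)])
E
```

```text
[374.0337 172.3221] 326 [0.5109 0.0477] [0.0111 0.0198] 77.46573527677383
[319.3448 217.1791] 815 [0.4661 0.0791] [0.014  0.0386] 174.52654461482507
[0.5153 0.0776 0.135 ]
time_s: 8.2
eef_pos: [0.4634, 0.1216, 0.1202]
tcp_rot: [-1.311, 1.039, -1.037]
wrist_force: [0.7, -0.3, -0.2]
width: 0.0
[0.462 0.105 0.12 ] -> [ 1.59  0.02 -0.51]
[0.458 0.098 0.12 ] -> [ 2.18  0.03 -1.06]
[0.455  0.0905 0.12  ] -> [ 2.84  0.03 -1.52]
[0.4531 0.0827 0.12  ] -> [ 3.56  0.03 -1.89]
[0.4523 0.0747 0.12  ] -> [ 4.32  0.03 -2.15]
[0.4527 0.0666 0.12  ] -> [ 5.11  0.03 -2.3 ]
[0.4541 0.0587 0.12  ] -> [ 5.91  0.03 -2.34]
[0.4566 0.0511 0.12  ] -> [ 6.71  0.03 -2.27]
[0.4602 0.0439 0.12  ] -> [ 7.5   0.03 -2.09]
[0.4647 0.0372 0.12  ] -> [ 8.25  0.03 -1.8 ]
[0.4702 0.0313 0.12  ] -> [ 8.95  0.03 -1.4 ]
[0.4764 0.0261 0.12  ] -> [ 9.59  0.02 -0.92]
```

View pics/w8.png

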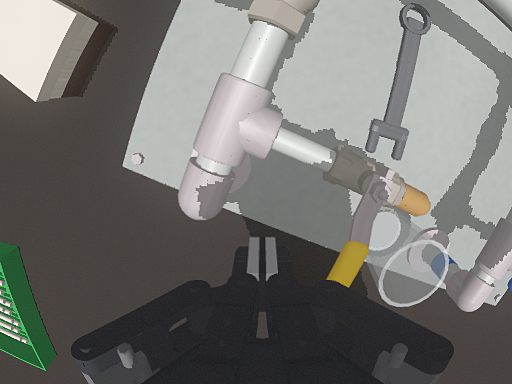

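The bleed sleeve (348,262) is to the right of the fingers, with a clear gap. I'll push slowly.

```bash
python3 -m pendant '[{"delta_pos":[0.5,0,-0.2],"spin":0},{"delta_pos":[1,0,-0.3],"spin":0},{"delta_pos":[1.5,0,-0.5],"spin":0},{"delta_pos":[1.9,0,-0.8],"spin":0},{"delta_pos":[2.4,0,-1.2],"spin":0}]'
python3 -m pendant '[{"delta_pos":[0.4,0,-0.3],"spin":0},{"delta_pos":[0.8,0,-0.5],"spin":0},{"delta_pos":[1.2,0,-0.7],"spin":0},{"delta_pos":[1.6,0,-0.8],"spin":0},{"delta_pos":[2,0,-0.9],"spin":0}]'
python3 - <<'E'
from plant import env
from h import *
np.set_printoptions(precision=4,suppress=True)
s=env.state();c=env.capture("wrist"); cv2.imwrite("pics/w9.png",c["color"][:,:,::-1])
delta(s,[pt(np.array([.512,.074]),.05,d,-.023,.12,1) for d in range(196,265,8)])
E
```

```text
time_s: 8.88
eef_pos: [0.4581, 0.0954, 0.1216]
tcp_rot: [-1.307, 1.037, -1.038]
wrist_force: [2.6, 2.5, 0.1]
width: -0.002
time_s: 9.5
eef_pos: [0.4532, 0.0735, 0.1213]
tcp_rot: [-1.309, 1.038, -1.038]
wrist_force: [1.6, 3.6, 0.8]
width: -0.001
[0.4576 0.0823 0.12  ] -> [-0.76  0.13  0.63]
[0.457  0.0747 0.12  ] -> [-0.03  0.13  0.39]
[0.4574 0.067  0.12  ] -> [0.73 0.13 0.26]
[0.4589 0.0595 0.12  ] -> [1.49 0.13 0.23]
[0.4615 0.0522 0.12  ] -> [2.26 0.13 0.32]
[0.465  0.0454 0.12  ] -> [3.   0.13 0.5 ]
[0.4694 0.0391 0.12  ] -> [3.71 0.13 0.79]
[0.4747 0.0336 0.12  ] -> [4.38 0.13 1.18]
[0.4807 0.0288 0.12  ] -> [4.98 0.13 1.65]
```

View pics/w9.png

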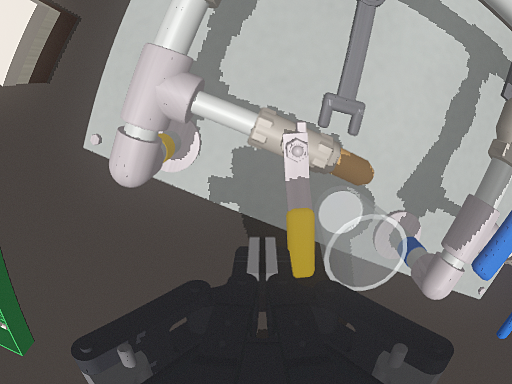

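The lever is about a third of the way round and the contact (about 4 N) is on its outer half. I'll continue.

```bash
python3 -m pendant '[{"delta_pos":[0.5,0,0.1],"spin":0},{"delta_pos":[1,0,0.2],"spin":0},{"delta_pos":[1.5,0.1,0.2],"spin":0},{"delta_pos":[1.9,0.1,0.3],"spin":0},{"delta_pos":[2.3,0.1,0.4],"spin":0}]'
python3 - <<'E'
from plant import env
from h import *
np.set_printoptions(precision=4,suppress=True)
s=env.state();c=env.capture("wrist"); cv2.imwrite("pics/w10.png",c["color"][:,:,::-1])
delta(s,[pt(np.array([.512,.074]),.05,d,-.023,.12,1) for d in range(220,268,8)])
E
```

```text
time_s: 10.18
eef_pos: [0.4626, 0.0518, 0.1203]
tcp_rot: [-1.309, 1.038, -1.038]
wrist_force: [-2.2, 3.2, 1.6]
width: 0.0
[0.4589 0.0595 0.12  ] -> [-0.83  0.03 -0.19]
[0.4615 0.0522 0.12  ] -> [-0.06  0.03 -0.1 ]
[0.465  0.0454 0.12  ] -> [0.68 0.03 0.08]
[0.4694 0.0391 0.12  ] -> [1.39 0.03 0.37]
[0.4747 0.0336 0.12  ] -> [2.06 0.03 0.76]
[0.4807 0.0288 0.12  ] -> [2.66 0.03 1.23]
```

View pics/w10.png

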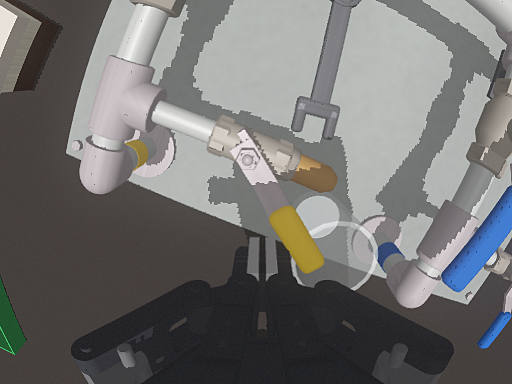

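```bash
python3 -m pendant '[{"delta_pos":[0.4,0,0.1],"spin":0},{"delta_pos":[0.8,0,0.2],"spin":0},{"delta_pos":[1.2,0,0.4],"spin":0},{"delta_pos":[1.6,0,0.6],"spin":0},{"delta_pos":[2,0,0.8],"spin":0}]'
python3 - <<'E'
from plant import env
from h import *
np.set_printoptions(precision=4,suppress=True)
s=env.state();c=env.capture("wrist"); cv2.imwrite("pics/w11.png",c["color"][:,:,::-1])
delta(s,[pt(np.array([.512,.074]),.05,d,-.023,.12,1) for d in range(244,268,8)])
E
```

```text
time_s: 10.85
eef_pos: [0.4747, 0.0341, 0.1202]
tcp_rot: [-1.31, 1.039, -1.038]
wrist_force: [-2.7, 3.8, -0.4]
width: -0.001
[0.4694 0.0391 0.12  ] -> [-0.61  0.02 -0.4 ]
[0.4747 0.0336 0.12  ] -> [ 0.05  0.02 -0.02]
[0.4807 0.0288 0.12  ] -> [0.66 0.02 0.46]
```

View pics/w11.png

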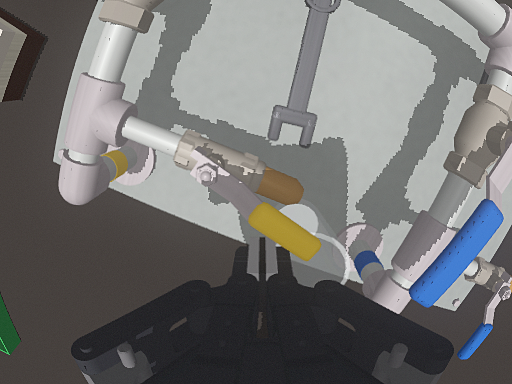

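About 15° remain, and the push is now mostly along tool z.

```bash
python3 -m pendant '[{"delta_pos":[0.2,0,0.4],"spin":0},{"delta_pos":[0.3,0,0.8],"spin":0},{"delta_pos":[0.4,0,1.2],"spin":0},{"delta_pos":[0.4,0,1.4],"spin":0},{"delta_pos":[0.4,0,1.4],"spin":0}]'
python3 -m pendant '[{"delta_pos":[0,0,0.3],"spin":0},{"delta_pos":[0,0,0.3],"spin":0}]'
python3 - <<'E'
from plant import env
from h import *
c=env.capture("wrist"); cv2.imwrite("pics/w12.png",c["color"][:,:,::-1])
E
```

```text
time_s: 11.52
eef_pos: [0.4865, 0.0321, 0.1197]
tcp_rot: [-1.314, 1.043, -1.037]
wrist_force: [-10.4, -2.5, 4.4]
width: 0.003
time_s: 11.78
eef_pos: [0.4868, 0.0322, 0.1192]
tcp_rot: [-1.318, 1.046, -1.036]
wrist_force: [-18.4, -3.3, 8.8]
width: 0.004
```

View pics/w12.png

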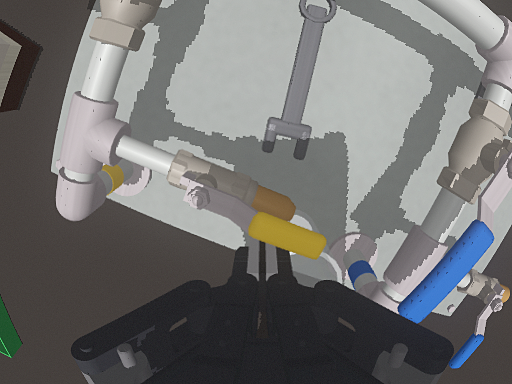

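The force is rising (18 N) with no motion, so the bleed lever is at its stop and parallel to the outlet. I'll retreat, lift and check.

```bash
python3 -m pendant '[{"delta_pos":[0,0,-1.5],"spin":0},{"delta_pos":[0,0,-3],"spin":0},{"delta_pos":[0,-4,-3.2],"spin":0},{"delta_pos":[0,-9,-3.2],"spin":0},{"delta_pos":[0,-12,-3.2],"spin":0}]'
python3 -m pendant '[{"delta_pos":[2,-2,-2],"spin":0},{"delta_pos":[6,-4,-3],"spin":0},{"delta_pos":[11,-5,-4],"spin":0},{"delta_pos":[16,-5,-5],"spin":0},{"delta_pos":[20,-5,-5],"spin":0}]'
python3 -m pendant '[{"delta_pos":[5,0,-3],"spin":0},{"delta_pos":[10,0,-3],"spin":0},{"delta_pos":[15,0,-3],"spin":0},{"delta_pos":[15,0,-3],"spin":0}]'
python3 - <<'E'
from plant import env
from h import *
np.set_printoptions(precision=4,suppress=True)
print(env.state()["wrist_force"],env.state()["eef_pos"])
c=env.capture("top"); 
for k,L in sleeves(c).items():
  for st,ce,m in L:
    if not(190<ce[0]<400 and 100<ce[1]<260): continue
    ys,xs=np.nonzero(m); z=.147 if st[4]>150 else .132
    P=np.array([onz(c,x,y,z)[:2] for x,y in zip(xs,ys)]);C=P.mean(0);w,v=np.linalg.eigh(np.cov((P-C).T));print(k,ce.round(1),st[4],C,np.sqrt(12*w),np.degrees(np.arctan2(v[1,1],v[0,1]))%180)
cv2.imwrite("pics/t13.png",cv2.resize(c["color"][90:270,110:430],None,fx=2.4,fy=2.4,interpolation=cv2.INTER_CUBIC)[:,:,::-1])
c=env.capture("side"); cv2.imwrite("pics/s13.png",c["color"][:,:,::-1])
E
```

```text
time_s: 12.45
eef_pos: [0.4616, 0.027, 0.2428]
tcp_rot: [-1.306, 1.036, -1.04]
wrist_force: [1.3, 0.0, -0.5]
width: -0.004
time_s: 13.08
eef_pos: [0.4574, -0.1815, 0.2909]
tcp_rot: [-1.308, 1.038, -1.041]
wrist_force: [0.4, 1.0, -0.6]
width: -0.002
time_s: 13.58
eef_pos: [0.4621, -0.3361, 0.2898]
tcp_rot: [-1.309, 1.041, -1.044]
wrist_force: [0.3, 1.4, 0.1]
width: -0.002
[0.3176 1.3585 0.059 ] [ 0.4621 -0.3361  0.2898]
y [201.3 147.3] 240 [0.6266 0.2132] [0.0219 0.0695] 79.79673535912922
y [279.5 195.5] 95 [0.5023 0.0243] [0.0148 0.0387] 81.36562560236018
y [371.9 210.5] 44 [ 0.4584 -0.1973] [0.0117 0.0219] 75.73026651573986
b [318.3 193.1] 226 [ 0.5027 -0.0687] [0.0193 0.0689] 158.12362096384555
b [357.5 226.3] 94 [ 0.4215 -0.1601] [0.0137 0.0388] 175.508848403877
```

View pics/t13.png

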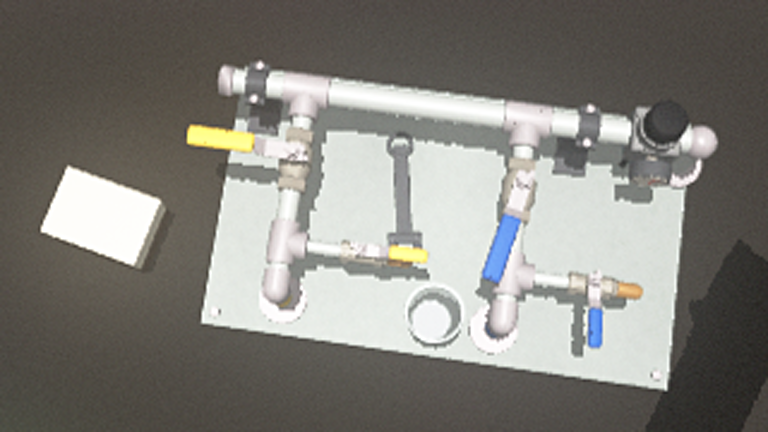

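View pics/s13.png

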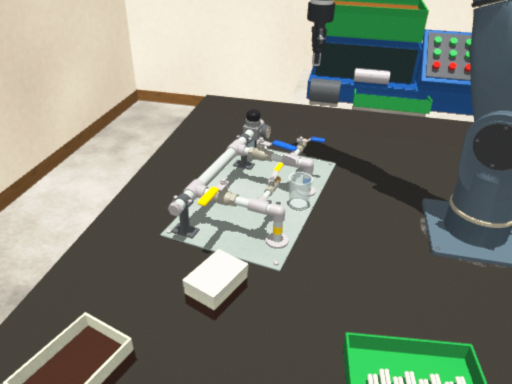

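The top view shows the supply at 79.8° (shut is about 80.2°) and the bleed at 261° (open is about 260°), lying over the silencer. The blue sleeves are at exactly the same pixels as before. The carton, tumbler and spanner look unmoved, and the hand is clear.

```bash
python3 -c "
from plant import env
print(env.sign_off())"
```

```text
the job is handed in; nothing more can be done
None
```

The yellow machine's air is made safe and the job is handed in at about 13.7 s on the robot's clock; no verdict is reported. With the fingers shut, I pushed the yellow supply lever to its shut stop, where the force rose to about 26 N with no further movement. I then eased the yellow bleed lever open over about 3 s to its own stop (about 18 N), and took the hand clear.

| Last check | Measured | Expected |
|---|---|---|
| Yellow supply, top camera | 79.8° (wrist camera 80.0°) | about 80.2°, shut |
| Yellow bleed, top camera | 261.4° | about 260.2°, open |
| Blue levers | same pixels as at the start | unmoved |
| Spanner, tumbler, carton | look unmoved | unmoved |
| Wrist force with hand clear | about 1 N | near zero |

- **Objects:** I judged the spanner, tumbler and carton by eye in the pictures, not by measuring them.
- **Disagreements:** The cameras differed by up to about 5 mm on the bleed stem position. The two final angles are within about 1° of expected, which is inside the measuring error. No check failed.

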